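Dispense the flux tin with the spring-return slide

ROBOT

A 6-joint arm with a two-finger parallel gripper is mounted at the origin on a cart in front of the work surface, level with it; the furniture and walls round the work are solid. World frame = base frame: x ahead of the robot, y to its left, z up, the work surface at z = 0. Lengths are in m, angles in rad, forces in N, time in s.
With the tool pointing down it reaches from about 0.3 to 0.775 m from the base axis. Payload 14.6 kg.
Tool frame: the origin (TCP) lies midway between the tips of the shut fingers; the grasp point (between the pads) lies 19 mm behind it (ctrl.tcp_to_grasp is the z of the grasp point in the tool frame, in m); z points along the fingers, y is the line along which they close (so a half turn about z gives the same grasp; the last joint's range is limited). The gripper opens to 94 mm and grips with 3 to 60 N. Pads are 16 mm wide; open, the fingers measure 119 mm over their backs; the gripper's body (75 mm by 177 mm) begins 78 mm behind the grasp point.
Start: joints at [1.14, 0.3, 1.521, -0, 1.321, -0.067], TCP at [0.196, 0.514, 0.205] pointing down, gripper open.
Joint ranges: [-3.03, 3.03], [-0.79, 2.21], [0.23, 2.52], [-1.04, 4.18], [0, 3.07], [-2.55, 2.55]. Speed limits (rad/s): [2.22, 2.22, 2.57, 3.14, 3.14, 3.14].

INTERFACE

Orientations are given as [roll, pitch, yaw] about the fixed x, y, z axes, in that order (R = Rz(yaw) Ry(pitch) Rx(roll)).
In Python, from station import monitor, camera, ctrl gives the robot as it stands.
- The arm moves only by the tool apply_moves, never from a script. Its argument "plan" is one flat list of numbers, 4 for each row, row after row: the shift along the tool's x, y, z in mm, then the turn about the tool's z in rad. In form: [dx, dy, dz, spin, dx, dy, dz, spin, ...]. A call has 1 to 20 rows; each row shifts and turns the commanded pose from where the row before left it, along the tool's axes as they then stand; what a row does not reach is not made up. A row lasts 1/10 s, in which the tool goes at most 50 mm and 8.59 degrees, less where a joint would pass 70% of its speed; a pose out of reach is approached as far as the arm can. A call is refused whole if a number of a shift passes 50 or a number of a turn 0.15, either way. A call with a gripper value outside its range is refused whole. "hand" is the gripper command: -1 is shut, 1 is fully open, values between are in proportion, set as the call begins (left out, the last holds). The fingers move at their own pace and stop on an object; "squeeze" is the grip in N (left out, the last holds). Time passes only in rows, so rows that do not move let the fingers close. It gives the time, the measured TCP pose, the force, the opening and the grip force at its end, in the units of the state.
- monitor.get_obs(): the state, without advancing time (a new reading comes with each control period).
- camera(name): name is "scene" or "top" or "wrist"; returns a dict with "image" (480x640x3 uint8, red, green, blue), "range_z" (480x640 float32, m along the optical axis (not along the pixel's ray), 0 where there is no reading), "mtx" (3x3 intrinsics, pixels), "distortion" ([k1, k2, p1, p2, k3] as OpenCV has them; the pictures are not rectified), "rvec" (rotation vector, rad) and "tvec" (3), from world to camera coordinates, as OpenCV has them. Camera axes: x right, y down, z forward; pixel columns grow to the right and rows downward; lengths in m; the calibration is good to about 2 mm. A picture is of the moment at which its call begins.
- ctrl.hand_in(): hands the job in; it is judged then, once.
The state is a dict: "time_s": time; "qpos": joint angles; "joint_vel": joint speeds; "tau": joint torques, N m; "ee_pos": TCP position; "eef_rot": TCP orientation; "force": force on the tool from outside, world axes, zero at the start; "moment": the same for the moment, N m; "grip_width": finger opening in m; "grip_force": force on a finger pad.
Only numpy, scipy, OpenCV 4.12 (cv2) and the standard library are available. Lean on these libraries where they do the work, as an engineer would, in place of code of your own. Each camera call takes 0.05 s, during which the arm holds its last target. There are 200 camera calls.

TASK

Two identical push dispensers stand on the bench; one is loaded with the red flux tin, the other with the reel of solder. Dispense the flux tin: slide the orange knob of its dispenser all the way to the end, so that the tin drops into the blue catch tray, then let go there so that the spring snaps the slide back home by itself. Leave the slide of the solder reel's dispenser alone.

Things in the scene. Friction and masses are not known exactly. Their poses are not given: they have to be found in the camera images.
- tin_feeder: Dispenser holding the red flux tin, fixed: 74 mm wide, x -127 to +69. Origin on the bench top, midway across; x = push direction, towards the blue tray; z up. Grey deck, top z 22, ends at x -36; aluminium cheeks up to z 40, plate behind the slide to z 46. Tray inside x -36 to 65, y -33 to 33, floor z 4, walls to z 28. Orange knob, home at x -90, y 0: upright, 18 across, z 40 to 82 (all mm).
- tin_slide (a joint): Travel (m) of this dispenser's slide (orange knob on a black block, 28 x 56 mm, top z 41 mm; knob cap 21 mm across, 8 mm high) along the dispenser's +x: 0 home, 0.060 end stop. The spring pushes back with 4 N at home, 7 N at the end, a little more when moved fast; let go at the end, it runs home in about 0.3 s. The tin is down in the tray by about 0.050.
- flux_tin: The red round flux tin, 56 mm across, 20 mm high; origin at the centre of its underside, z up. It starts on the deck just ahead of the pusher.
- reel_slide (a joint): Travel of the slide of the other, identical dispenser, loaded with a white reel of solder with dark flanges and a yellow and black top (52 mm across, 38 mm high), in m: 0 = home. To be left alone.
Not all that is in view belongs to the job. There is more than one size of the flux_tin; the job needs the smaller.

How it is judged:
On the way, in this order (a step that is already met when the one before it is completed fails the run):
1. the flux tin's slide is pushed to its end (at least 50 of its 60 mm) (value of joint tin_slide above 0.05 m), for 0.05 s.
2. let go, the slide snaps back by itself: it passes mid-travel on its way home with no finger on it (value of joint tin_slide between 0.008 and 0.04 m and velocity of joint tin_slide below -0.08 m/s and contact force between the fingers and tin_slide below 0.2 N).
At the end, for the whole second after the job is handed in: The flux tin lies flat (within 11 degrees) and still on the floor of its dispenser's catch tray, and both slides are home (within 5 mm) (value of joint each of tin_slide, reel_slide below 0.005 m and x of flux_tin in the frame of tin_feeder between -0.01 and 0.045 m and z of flux_tin in the frame of tin_feeder below 0.012 m and angle between flux_tin's own z axis and vertical below 0.2 rad and linear speed of flux_tin below 0.02 m/s); the robot touches nothing.
It fails at once if the solder reel's slide is moved (more than 10 mm) (value of joint reel_slide above 0.01 m).
It also fails if it takes over 26 s, if anything falls off the work surface, if the arm or the gripper's body presses on something with over 40 N, if the wrist force passes 120 N, or if a joint passes its speed limit or range.

## Working session

There is one attempt and no reset: what is moved stays moved. The work goes in short steps, Python scripts to look and compute and a tool call to move; the robot and the scene stay as the last step left them, time stands still between calls to the robot, and variables do not carry over. Pictures are saved under pics/ and viewed, at most 10 in all, crops included, and the job is handed in when it is done.

Besides the shell and the picture viewer there is one more tool, called after ">>>" as name(argument=value, ...) on one line, values as JSON. apply_moves: Moves the arm, as the interface text tells. Its arguments: {"type":"object","properties":{"plan":{"type":"array","items":{"type":"number"}},"hand":{"type":"number"},"squeeze":{"type":"number"}},"required":["plan"]}

```bash
mkdir -p pics; cat > h.py <<'E'
import numpy as np, cv2
from station import monitor, camera, ctrl
def pts(c):
    h,w=c["range_z"].shape
    u,v=np.meshgrid(np.arange(w),np.arange(h))
    n=cv2.undistortPoints(np.stack([u,v],-1).reshape(-1,1,2).astype(np.float32),c["mtx"],c["distortion"]).reshape(h,w,2)
    z=c["range_z"]; P=np.dstack([n[...,0]*z,n[...,1]*z,z])
    R=cv2.Rodrigues(np.array(c["rvec"],float))[0]
    return (P-np.array(c["tvec"]).reshape(3))@R, z>0
def save(c,n): cv2.imwrite("pics/"+n,c["image"][...,::-1])
def blobs(c,mask,P,ok,amin=30):
    n,l,s,ce=cv2.connectedComponentsWithStats(mask.astype(np.uint8))
    for i in range(1,n):
        if s[i,4]>=amin:
            m=(l==i)&ok; q=P[m]
            if len(q)==0: continue
            t=q[q[:,2]>np.percentile(q[:,2],90)-.004]
            print(ce[i].round(),s[i,4],"med",np.median(q,0).round(3),"top",((t.min(0)+t.max(0))/2).round(3),"ext",np.ptp(t,0).round(3))
E
python3 - <<'E'
from h import *
for n in["top","scene"]:
    c=camera(n); save(c,n+".png"); P,ok=pts(c)
    hsv=cv2.cvtColor(c["image"],cv2.COLOR_RGB2HSV)
    H,S,V=cv2.split(hsv)
    for k,m in dict(orange=(H>=6)&(H<=18)&(S>150)&(V>120),red=((H<5)|(H>172))&(S>130)&(V>80),blue=(H>100)&(H<125)&(S>120)&(V>60)).items():
        print(n,k); blobs(c,m,P,ok)
o=monitor.get_obs();print(o["ee_pos"],o["eef_rot"],o["time_s"],ctrl.tcp_to_grasp)
E
```

```text
top orange
[239. 192.] 224 med [0.666 0.081 0.016] top [0.57  0.092 0.181] ext [0.349 0.09  0.332]
[322. 264.] 176 med [ 0.442 -0.055  0.066] top [ 0.447 -0.055  0.08 ] ext [0.02  0.019 0.006]
[205. 280.] 196 med [0.436 0.14  0.066] top [0.257 0.095 0.343] ext [0.391 0.11  0.533]
top red
[386.  93.] 42 med [ 0.848 -0.249  0.094] top [ 0.848 -0.246  0.094] ext [0.035 0.017 0.005]
[449. 101.] 49 med [ 0.8   -0.374  0.094] top [ 0.802 -0.374  0.094] ext [0.026 0.02  0.005]
[605. 173.] 541 med [ 0.601 -0.654  0.048] top [ 0.591 -0.652  0.052] ext [0.069 0.15  0.008]
[431. 208.] 724 med [ 0.569 -0.281  0.026] top [ 0.579 -0.282  0.028] ext [0.074 0.069 0.008]
[212. 264.] 278 med [0.488 0.13  0.041] top [0.488 0.136 0.042] ext [0.052 0.042 0.006]
top blue
[312. 219.] 577 med [ 0.602 -0.053  0.021] top [ 0.561 -0.051  0.027] ext [0.1   0.077 0.007]
[214. 229.] 497 med [0.598 0.131 0.02 ] top [0.333 0.107 0.327] ext [0.541 0.138 0.608]
[544. 298.] 246 med [ 0.354 -0.43   0.01 ] top [ 0.353 -0.425  0.012] ext [0.015 0.099 0.006]
[546. 315.] 276 med [ 0.318 -0.419  0.01 ] top [ 0.323 -0.421  0
[... 916 characters left out ...]
top [ 0.684 -0.449  0.103] ext [0.021 0.011 0.005]
[620. 477.] 65 med [ 0.588 -0.585  0.051] top [ 0.588 -0.586  0.051] ext [0.02  0.014 0.005]
scene blue
[240.  17.] 262 med [0.869 1.027 0.047] top [0.855 0.994 0.06 ] ext [0.132 0.121 0.014]
[232.  39.] 1003 med [0.805 0.924 0.032] top [0.645 0.514 0.211] ext [0.492 0.884 0.327]
[209.  34.] 224 med [0.733 0.948 0.047] top [0.731 0.925 0.061] ext [0.075 0.074 0.015]
[294. 195.] 1000 med [0.566 0.113 0.019] top [0.553 0.14  0.028] ext [0.104 0.078 0.008]
[353. 248.] 1116 med [ 0.578 -0.066  0.019] top [ 0.559 -0.051  0.027] ext [0.101 0.079 0.007]
[0.19560003 0.51377048 0.20494126] [-3.14052415e+00 -8.71184956e-05  2.77776857e+00] 0.1 -0.0188
```

View pics/top.png

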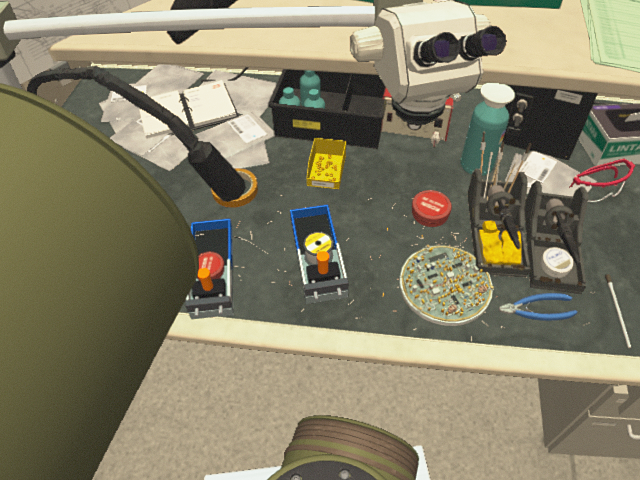

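View pics/scene.png

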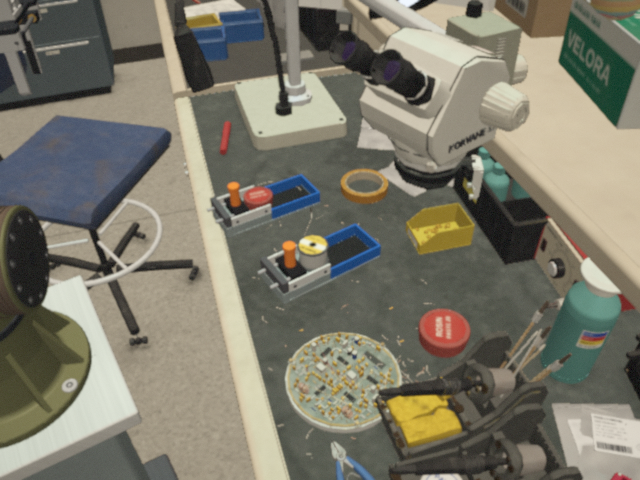

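The flux tin candidates are the red tin at top (210,262) / scene (257,198), about 52 mm and in a dispenser, and the loose red tin at top (431,208) / scene (443,334), about 70 mm. The first fits: it is the smaller one and is loaded in a dispenser. The other dispenser, at top (322,264), holds the reel. Next I'll confirm this in a crop, then get the axis and any obstacles.

```bash
python3 - <<'E'
from h import *
c=camera("scene"); im=c["image"]
cv2.imwrite("pics/crop.png",cv2.resize(im[130:310,190:400],None,fx=3.3,fy=3.3,interpolation=cv2.INTER_CUBIC)[...,::-1])
P,ok=pts(c); H,S,V=cv2.split(cv2.cvtColor(im,cv2.COLOR_RGB2HSV))
m=(H>100)&(H<125)&(S>120)&(V>60)&ok&(P[...,2]>.022)&(P[...,2]<.034)
for a,b in((.07,.21),(-.13,.02)):
    q=P[m&(P[...,1]>a)&(P[...,1]<b)&(P[...,0]>.4)&(P[...,0]<.7)]
    (cx,cy),wh,an=cv2.minAreaRect((q[:,:2]*1000).astype(np.float32)); print("tray rim",cx,cy,wh,an,len(q))
for n in["scene","top"]:
    if n=="top": c=camera(n);P,ok=pts(c)
    print(n,"max height cm, rows x .15-.85, cols y .6..-.2 step .05")
    for x in np.arange(.25,.86,.05):
        print("%.2f"%x,[int(100*P[ok&(abs(P[...,0]-x)<.025)&(abs(P[...,1]-y)<.025)&(P[...,2]<1)][:,2].max(initial=-.01)) for y in np.arange(.5,-.16,-.05)])
E
```

```text
tray rim 553.1851196289062 140.24435424804688 (78.19422912597656, 103.43470764160156) 89.34793853759766 362
tray rim 558.0044555664062 -49.920806884765625 (104.26042175292969, 77.20348358154297) 1.4758504629135132 420
scene max height cm, rows x .15-.85, cols y .6..-.2 step .05
0.25 [32, -1, -1, -1, -1, -1, -1, -1, -1, -1, -1, -1, -1, -1]
0.30 [-1, -1, -1, -1, -1, -1, -1, -1, -1, -1, -1, 0, 0, 0]
0.35 [-1, -1, -1, -1, -1, -1, -1, 0, 39, 39, 0, 0, 0, 0]
0.40 [-1, -1, -1, 0, 0, 0, 4, 4, 43, 39, 4, 4, 4, 0]
0.45 [0, 0, 0, 0, 0, 0, 4, 8, 4, 0, 4, 8, 4, 0]
0.50 [0, 0, 1, 1, 0, 0, 4, 4, 4, 0, 5, 6, 6, 42]
0.55 [1, 1, 1, 1, 0, 0, 3, 2, 2, 0, 3, 0, 40, 44]
0.60 [2, 3, 3, 3, 0, 0, 2, 3, 3, 0, 3, 3, 3, 43]
0.65 [3, 3, 31, 31, 3, 0, 0, 2, 2, 39, 39, 40, 40, 45]
0.70 [3, 8, 24, 3, 3, 0, 0, 2, 38, 39, 40, 40, 39, 43]
0.75 [7, 27, 7, 3, 3, 0, 0, 34, 36, 38, 0, 4, 4, 4]
0.80 [25, 26, 3, 3, 28, 28, 28, 33, 36, 0, 0, 8, 28, 28]
0.85 [3, 26, 27, 28, 28, 28, 28, 34, 35, -1, 9, 10, 28, 28]
top max height cm, rows x .15-.85, cols y .6..-.2 step .05
0.25 [-1, -1, -1, -1, -1, -1, -1, -1, -1, -1, -1, -1, -1, -1]
0.30 [-1, -1, -1, -1, -1, -1, -1, -1, -1, -1, 0, 0, 0, 0]
0.35 [-1, -1, -1, -1, -1, -1, -1, 0, 40, 39, 0, 0, 0, 0]
0.40 [-1, -1, -1, -1, -1, -1, 47, 47, 45, 39, 4, 4, 4, 0]
0.45 [-1, -1, -1, -1, -1, -1, 47, 47, 4, 0, 4, 8, 4, 0]
0.50 [-1, -1, -1, -1, -1, 42, 45, 4, 4, 0, 4, 6, 6, 42]
0.55 [-1, -1, -1, -1, 40, 42, 42, 0, 2, 0, 2, 0, 40, 44]
0.60 [-1, -1, -1, 37, 39, -1, 2, 2, 2, 0, 2, 2, 40, 43]
0.65 [-1, -1, -1, 35, -1, -1, 0, 1, 38, 39, 39, 40, 40, 42]
0.70 [-1, 34, 40, 39, 40, 39, 40, 40, 40, 40, 40, 39, 39, 39]
0.75 [-1, 33, 41, 40, 39, 39, 0, 37, 39, 39, 28, 28, 28, 28]
0.80 [-1, 30, 40, -1, 28, 28, 28, 37, 37, 28, 28, 28, 28, 28]
0.85 [-1, 39, 37, 28, 28, 28, 28, 28, 28, 28, 28, 28, 10, 6]
```

View pics/crop.png

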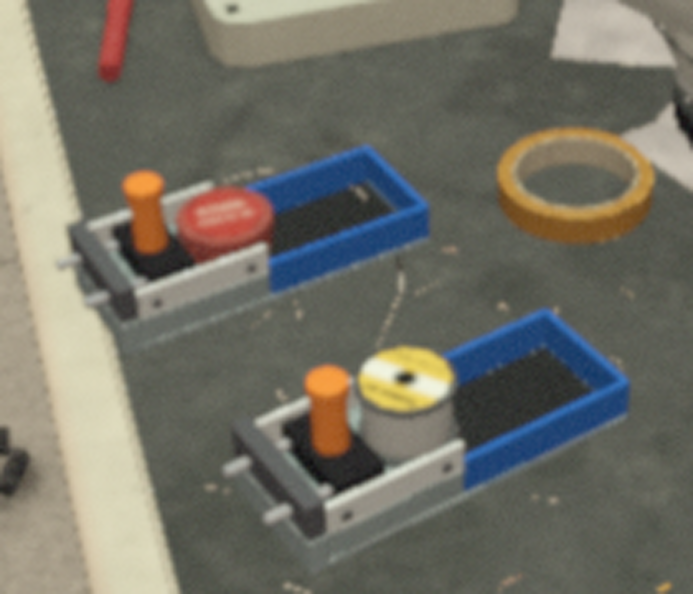

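The crop shows the red tin in the upper dispenser (crop (225,220), knob (147,210)). The reel is in the lower one, with its knob at (330,410). The target is confirmed. Some overhead structure shows at z ≈ 0.4 near the knob, so I'll check that.

```bash
python3 - <<'E'
from h import *
for n in["scene","top"]:
    c=camera(n);P,ok=pts(c)
    print(n)
    for b in((.3,.6,-.1,.3),(.6,.8,.0,.4)):
        m=ok&(P[...,0]>b[0])&(P[...,0]<b[1])&(P[...,1]>b[2])&(P[...,1]<b[3])&(P[...,2]>.1)&(P[...,2]<.7)
        k,l,s,ce=cv2.connectedComponentsWithStats(m.astype(np.uint8))
        for i in range(1,k):
            if s[i,4]>8: q=P[l==i]; print(s[i],q.min(0).round(2),q.max(0).round(2))
    if n=="top":
        for u,v in((40,88),(80,72),(130,88),(170,115),(195,145),(210,165),(230,188),(60,25),(300,17)): print(u,v,P[v,u].round(3))
    else:
        for u,v in((195,60),(265,10),(283,60),(284,100),(293,50)): print(u,v,P[v,u].round(3))
E
```

```text
scene
[ 173    0   41   93 1828] [0.37 0.04 0.32] [0.41 0.11 0.43]
[260   0  17  36 230] [0.64 0.36 0.23] [0.68 0.4  0.32]
[357   0  61  23 612] [0.67 0.   0.32] [0.79 0.15 0.4 ]
[376  25  16  20 165] [0.79 0.15 0.25] [0.8  0.21 0.28]
195 60 [0.386 0.059 0.362]
265 10 [0.651 0.381 0.289]
283 60 [0.862 0.726 0.01 ]
284 100 [0.693 0.405 0.068]
293 50 [0.741 0.439 0.165]
top
[  49   66  196  136 4278] [0.37 0.04 0.31] [0.59 0.3  0.48]
[   7    0  261   68 8495] [0.66 0.   0.25] [0.8 0.4 0.4]
[ 27  72  16  23 185] [0.6  0.32 0.32] [0.64 0.37 0.38]
40 88 [1.02  0.535 0.087]
80 72 [0.533 0.238 0.415]
130 88 [0.407 0.145 0.467]
170 115 [0.392 0.109 0.438]
195 145 [0.38  0.089 0.403]
210 165 [0.369 0.076 0.381]
230 188 [0.373 0.06  0.339]
60 25 [0.712 0.31  0.392]
300 17 [ 0.659 -0.056  0.39 ]
```

The lamp's gooseneck and head hang over the dispenser: the head is at about (0.385, 0.065, 0.31–0.43) and the neck at (0.41, 0.145, 0.47). I'll measure the arm's own profile to find a pose that clears it.

```bash
python3 - <<'E'
from h import *
o=monitor.get_obs(); q1=o["qpos"][0]; t=o["ee_pos"]; print(o["qpos"],np.hypot(t[0],t[1]))
d=np.array([np.cos(q1),np.sin(q1)]); e=np.array([-d[1],d[0]]); print("tcp in arm plane r,lat",t[:2]@d,t[:2]@e)
for n in["top","scene","wrist"]:
    c=camera(n);P,ok=pts(c)
    r=P[...,:2]@d; l=P[...,:2]@e
    m=ok&(r>.0)&(r<.75)&(abs(l)<.2)&(P[...,2]>.12)&(P[...,2]<1.2)
    print(n,m.sum())
    for a in np.arange(0,.75,.05):
        k=m&(r>=a)&(r<a+.05)
        if k.sum()>15: print("%.2f"%a,k.sum(),"lat",np.percentile(l[k],[2,98]).round(3),"z",np.percentile(P[k][:,2],[2,50,98]).round(3))
save(c,"wrist.png")
E
```

```text
[ 1.14040838e+00  3.00119964e-01  1.52118203e+00  4.04454966e-06
  1.32070211e+00 -6.65748657e-02] 0.5499097479415119
tcp in arm plane r,lat 0.5486903436805118 0.03660106054281801
top 60418
0.00 3421 lat [-0.109 -0.04 ] z [0.265 0.286 0.305]
0.05 55135 lat [-0.04   0.052] z [0.607 0.656 0.683]
0.10 1862 lat [-0.041 -0.019] z [0.685 0.687 0.69 ]
scene 4384
0.00 1607 lat [-0.116 -0.098] z [0.165 0.237 0.287]
0.05 140 lat [-0.114 -0.11 ] z [0.189 0.223 0.259]
0.45 1209 lat [-0.002  0.041] z [0.214 0.308 0.346]
0.50 500 lat [0.003 0.035] z [0.235 0.354 0.378]
0.55 554 lat [0.009 0.048] z [0.208 0.27  0.356]
0.60 374 lat [0.006 0.043] z [0.214 0.324 0.346]
wrist 75401
0.45 22985 lat [0.029 0.066] z [0.232 0.321 0.339]
0.50 14515 lat [0.027 0.064] z [0.226 0.32  0.339]
0.55 26064 lat [0.034 0.073] z [0.227 0.321 0.339]
0.60 11837 lat [0.049 0.075] z [0.237 0.326 0.339]
```

View pics/wrist.png

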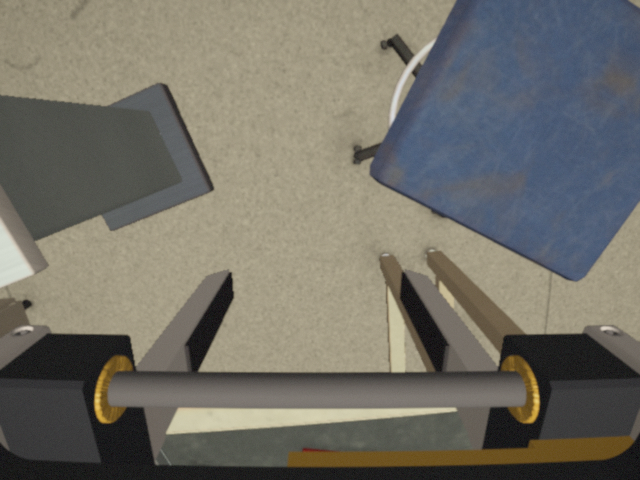

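>>> apply_moves(plan=[0,0,0,-0.121,0,0,0,-0.121,0,0,0,-0.121,-17,-31,0,0,-17,-31,0,0,-17,-31,0,0,-17,-31,0,0,-17,-31,0,0,-17,-31,0,0,0,0,0,0])

```text
time_s: 1.45
ee_pos: [0.2989, 0.3256, 0.2057]
eef_rot: [-3.142, 0.001, 3.138]
force: [0.8, -0.1, 0.5]
grip_width: 0.0937
grip_force: 0.0
```

```bash
python3 - <<'E'
from h import *
o=monitor.get_obs(); q1=o["qpos"][0]; t=o["ee_pos"]; print(o["qpos"].round(3),t,o["eef_rot"])
d=np.array([np.cos(q1),np.sin(q1)]); e=np.array([-d[1],d[0]]); print("tcp r,lat",t[:2]@d,t[:2]@e)
Q=[]
for n in["top","scene"]:
    c=camera(n);P,ok=pts(c); save(c,n+"2.png")
    r=P[...,:2]@d; l=P[...,:2]@e; z=P[...,2]
    m=ok&(r>.0)&(r<.6)&(abs(l)<.16)&(z>.12)&(z<1)
    print(n)
    for a in np.arange(0,.6,.04):
        k=m&(r>=a)&(r<a+.04)
        if k.sum()>15: print("%.2f"%a,k.sum(),"lat",np.percentile(l[k],[1,50,99]).round(3),"z",np.percentile(z[k],[1,50,99]).round(3))
E
```

```text
[ 0.746  0.056  1.808 -0.     1.277 -0.821] [0.29885644 0.32559949 0.20570497] [-3.14156587e+00  6.26563314e-04  3.13777985e+00]
tcp r,lat 0.44045370717130244 0.036479184025697144
top
0.00 74087 lat [-0.04   0.021  0.063] z [0.704 0.707 0.709]
0.04 8070 lat [-0.04   0.008  0.042] z [0.696 0.704 0.706]
0.08 2576 lat [-0.012  0.016  0.034] z [0.655 0.669 0.678]
0.12 1235 lat [-0.014  0.008  0.024] z [0.635 0.65  0.659]
0.16 779 lat [-0.029  0.     0.015] z [0.602 0.627 0.637]
0.20 473 lat [-0.03  -0.009  0.004] z [0.585 0.604 0.617]
0.40 194 lat [-0.16  -0.158 -0.155] z [0.462 0.471 0.476]
0.44 27 lat [-0.16  -0.158 -0.157] z [0.46  0.467 0.471]
scene
0.00 2264 lat [-0.116 -0.114 -0.102] z [0.161 0.229 0.282]
0.04 828 lat [-0.115 -0.112 -0.079] z [0.177 0.228 0.273]
0.32 34 lat [-0.01  -0.003  0.   ] z [0.328 0.336 0.346]
0.36 1478 lat [-0.041 -0.009  0.034] z [0.217 0.328 0.392]
0.40 2082 lat [-0.045  0.004  0.064] z [0.212 0.359 0.403]
0.44 512 lat [-0.004  0.087  0.12 ] z [0.207 0.319 0.393]
```

View pics/scene2.png

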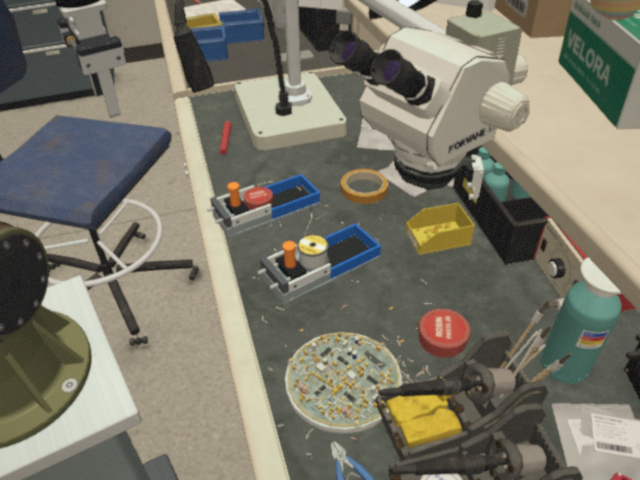

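The scene now shows the gripper at the left edge (60–120, 0–110). The dispensers are untouched. The forearm is out of this frame, so I'll check the top view.

View pics/top2.png

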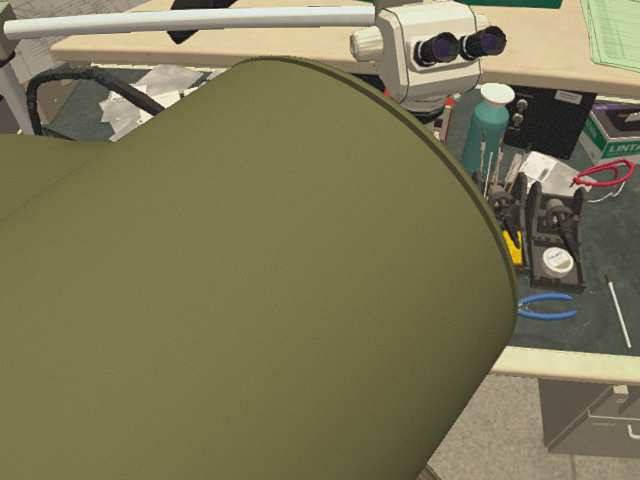

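>>> apply_moves(plan=[-12,-9,21,0,-12,-9,21,0,-12,-9,21,0,-12,-9,21,0,-12,-9,21,0,0,0,0,0])

```text
time_s: 2.15
ee_pos: [0.3569, 0.2825, 0.0982]
eef_rot: [-3.139, -0.003, 3.141]
force: [-1.0, 0.7, 0.1]
grip_width: 0.0939
grip_force: 0.0
```

```bash
cat > prof.py <<'E'
from h import *
import sys
o=monitor.get_obs(); q=o["qpos"]; q1=q[0]; t=o["ee_pos"]; print(q.round(3),t.round(4),o["eef_rot"].round(3),o["time_s"])
d=np.array([np.cos(q1),np.sin(q1)]); e=np.array([-d[1],d[0]]); print("tcp r,lat",t[:2]@d,t[:2]@e)
for n in["top","scene"]:
    c=camera(n);P,ok=pts(c); save(c,n+sys.argv[1]+".png")
    R=cv2.Rodrigues(np.array(c["rvec"],float))[0]; print(n,"cam at",(-R.T@np.array(c["tvec"]).reshape(3)).round(2))
    r=P[...,:2]@d; l=P[...,:2]@e; z=P[...,2]
    m=ok&(r>.0)&(r<.56)&(abs(l)<.12)&(z>.12)&(z<1)
    for a in np.arange(0,.56,.03):
        k=m&(r>=a)&(r<a+.03)
        if k.sum()>15:
            s=" ".join("z%.2f:[%.3f,%.3f]"%(zz,*np.percentile(l[kk],[1,99])) for zz in np.arange(.12,.75,.05) for kk in [k&(z>=zz)&(z<zz+.05)] if kk.sum()>8)
            print("r%.2f"%a,s)
E
python3 prof.py 3
```

```text
[ 0.589  0.221  1.893 -0.     1.032 -0.981] [0.3569 0.2825 0.0982] [-3.139e+00 -3.000e-03  3.141e+00] 2.15
tcp r,lat 0.4537039791691641 0.0365875674683769
top cam at [-0.07  0.    0.78]
r0.00 z0.27:[-0.110,-0.042] z0.57:[-0.039,0.077] z0.62:[-0.040,0.082]
r0.03 z0.22:[-0.110,-0.062] z0.27:[-0.109,-0.009] z0.57:[-0.040,0.077] z0.62:[-0.040,0.074] z0.67:[-0.041,0.061]
r0.06 z0.22:[-0.107,-0.059] z0.27:[-0.032,0.004] z0.67:[-0.041,0.044]
r0.09 z0.67:[-0.040,0.031]
scene cam at [ 0.15 -0.66  0.67]
r0.00 z0.12:[-0.114,-0.073] z0.17:[-0.117,-0.111] z0.22:[-0.117,-0.112] z0.27:[-0.114,-0.110]
r0.03 z0.12:[-0.113,-0.110] z0.17:[-0.116,-0.110] z0.22:[-0.116,-0.078] z0.27:[-0.113,-0.093]
r0.06 z0.17:[-0.113,-0.109] z0.22:[-0.113,-0.078]
r0.21 z0.42:[-0.010,0.035]
r0.24 z0.42:[-0.016,0.058]
r0.27 z0.37:[0.007,0.053] z0.42:[-0.021,0.053]
r0.30 z0.37:[-0.010,0.065] z0.42:[-0.022,0.002]
r0.33 z0.37:[-0.021,0.059] z0.42:[-0.024,-0.012]
r0.36 z0.17:[-0.016,-0.000] z0.22:[-0.026,-0.001] z0.32:[-0.017,-0.005] z0.37:[-0.020,0.002] z0.42:[-0.021,-0.015]
r0.39 z0.12:[-0.013,0.002] z0.17:[-0.037,0.031] z0.22:[-0.044,0.024] z0.27:[0.011,0.049] z0.32:[-0.020,0.081] z0.37:[-0.020,-0.014]
r0.42 z0.12:[-0.018,0.003] z0.17:[-0.049,0.075] z0.22:[-0.052,0.064] z0.27:[-0.007,0.064] z0.32:[-0.023,0.081] z0.37:[-0.025,-0.015]
r0.45 z0.12:[0.076,0.091] z0.17:[0.074,0.118] z0.22:[-0.006,0.120] z0.27:[-0.013,0.013] z0.32:[-0.024,0.006] z0.37:[-0.024,-0.018]
r0.48 z0.12:[0.072,0.078] z0.32:[-0.023,-0.016] z0.37:[-0.022,-0.016]
```

View pics/top3.png

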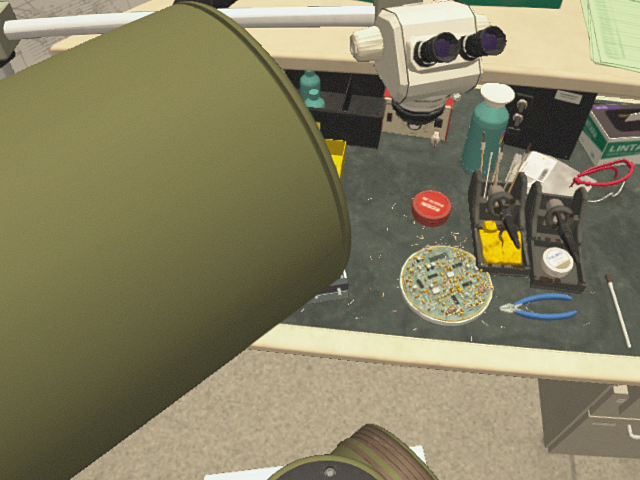

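The top view shows the elbow covering the left half of the image. The scene camera gives the arm's right face at about 22 mm to the right of the arm plane. I'll fit the kinematics from the logged poses and look at the arm up close to judge clearance to the lamp.

```bash
python3 - <<'E'
from h import *
D=[(.3001,1.5212,.5487,.2049),(.056,1.808,.44045,.2057),(.221,1.893,.4537,.0982)]
A=[];b=[]
for q2,q3,r,z in D:
    s,c=np.sin(q2+q3),np.cos(q2+q3)
    A+=[[1,0,np.sin(q2),s,c],[0,1,np.cos(q2),c,-s]]; b+=[r,z]
x,res,_,sv=np.linalg.lstsq(np.array(A),np.array(b),rcond=None); print("off C L2 L3 a",x.round(4),res,sv)
im=cv2.imread("pics/scene3.png"); cv2.imwrite("pics/c3.png",cv2.resize(im[0:240,60:380],None,fx=2.4,fy=2.4,interpolation=cv2.INTER_CUBIC))
c=camera("scene");P,ok=pts(c)
for v in range(0,200,12): print(v,[tuple(int(1000*a) for a in P[v,u]) if ok[v,u] and P[v,u,2]>.1 else '-' for u in range(80,260,20)])
E
```

```text
off C L2 L3 a [ 0.0006 -0.0438  0.4228  0.4484  0.0452] [1.23930183e-07] [2.99129216 2.44439209 0.19770972 0.1579472  0.11437704]
0 [(274, 161, 440), (304, 181, 428), (335, 202, 416), (370, 228, 402), (405, 241, 392), (393, 103, 430), '-', '-', '-']
12 [(272, 171, 421), (299, 177, 414), (331, 202, 400), (364, 218, 388), (401, 242, 374), (387, 92, 418), '-', '-', '-']
24 [(270, 187, 400), (297, 188, 394), (327, 198, 384), (360, 214, 372), (397, 238, 356), (382, 86, 404), '-', '-', '-']
36 [(266, 194, 382), '-', (340, 284, 336), (357, 220, 352), (392, 236, 339), (377, 78, 391), '-', '-', '-']
48 ['-', '-', (332, 267, 323), (360, 251, 321), '-', (373, 73, 377), (399, 69, 372), '-', '-']
60 ['-', '-', (328, 272, 302), (356, 252, 302), '-', '-', (393, 60, 359), '-', '-']
72 ['-', '-', (323, 270, 283), (350, 244, 285), '-', '-', (388, 54, 346), '-', '-']
84 ['-', '-', (334, 356, 225), (345, 242, 266), '-', '-', (384, 47, 332), '-', '-']
96 ['-', '-', (324, 331, 214), (341, 244, 245), (372, 234, 240), '-', '-', '-', '-']
108 ['-', '-', '-', (330, 210, 240), (359, 196, 238), '-', '-', '-', '-']
120 ['-', '-', '-', (324, 202, 224), (356, 204, 213), (390, 203, 203), '-', '-', '-']
132 ['-', '-', '-', '-', '-', '-', '-', '-', '-']
144 ['-', '-', '-', '-', (352, 224, 157), '-', '-', '-', '-']
156 ['-', '-', '-', '-', (348, 227, 133), '-', '-', '-', '-']
168 ['-', '-', '-', '-', '-', '-', '-', '-', '-']
180 ['-', '-', '-', '-', '-', '-', '-', '-', '-']
192 ['-', '-', '-', '-', '-', '-', '-', '-', '-']
```

View pics/c3.png

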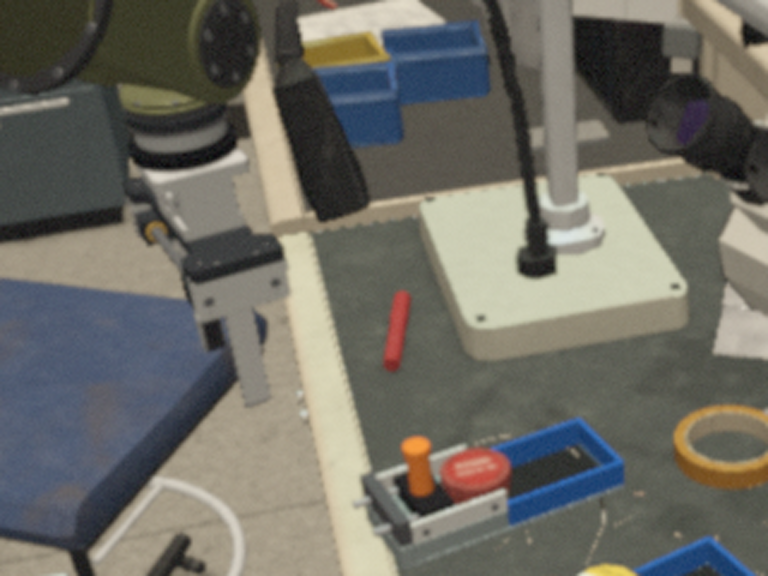

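The crop shows the wrist cap at (225,38), the lamp head at (320,120), a loose red pen at (397,330), and the tin dispenser at (490,480). Next I'll fit the lamp head's centreline and radius, then compute clearance to the forearm for candidate push poses.

```bash
python3 - <<'E'
from h import *
c=camera("scene");P,ok=pts(c); cam=-cv2.Rodrigues(np.array(c["rvec"],float))[0].T@np.array(c["tvec"]).reshape(3)
m=ok&(P[...,0]>.34)&(P[...,0]<.44)&(P[...,1]>.02)&(P[...,1]<.15)&(P[...,2]>.28)
C=[]
ax=np.array([.393-.384,.103-.047,.43-.332]);ax/=np.linalg.norm(ax)
q=P[m]; s=(q-[.384,.047,.332])@ax
view=np.array([.384,.06,.37])-cam; view/=np.linalg.norm(view); side=np.cross(ax,view); side/=np.linalg.norm(side); nv=np.cross(side,ax); nv*=np.sign(nv@view)
for a in np.arange(-.03,.11,.015):
    k=(s>a)&(s<a+.015)
    if k.sum()<20: continue
    w=q[k]@side; lo,hi=np.percentile(w,[1,99]); R=(hi-lo)/2
    dep=np.percentile(q[k]@nv,5)
    cen=q[k].mean(0); cen=cen+side*((lo+hi)/2-cen@side)+nv*(dep+R-cen@nv)
    C.append((*cen,R)); print(cen.round(3),"R",R.round(4))
L2,L3,a,H=.4228,.4484,.0452,.236; Lf=np.hypot(L3,a)
for x,y in((.49,.205),(.46,.197),(.482,.207),(.48,.22),(.48,.24),(.48,.26)):
    r=np.hypot(x,y); q1=np.arctan2(y,x)-np.arcsin(.0366/r); rp=np.sqrt(r*r-.0366**2); wz=.052+.28
    D=np.hypot(rp,wz-H); al=np.arctan2(wz-H,rp)+np.arccos((L2**2+D*D-Lf**2)/(2*L2*D))
    el=np.array([L2*np.cos(al),H+L2*np.sin(al)]); ch=np.arctan2(wz-el[1],rp-el[0])+.1005
    d=np.array([np.cos(q1),np.sin(q1)]);e=np.array([-d[1],d[0]])
    out=[]
    for X,Y,Z,R in C:
        rr=d@[X,Y]; l=e@[X,Y]; h=((rr-rp)*-np.sin(ch)+(Z-wz)*np.cos(ch))
        out.append((int(1e3*rr),"gap lat mm",int(1e3*(-.022-l-R)),"h",int(1e3*h)))
    print(x,y,"q1 %.3f"%q1,out)
m2=ok&(P[...,0]>.48)&(P[...,0]<.62)&(P[...,1]>.33)&(P[...,1]<.5)
Hh,S,V=cv2.split(cv2.cvtColor(c["image"],cv2.COLOR_RGB2HSV)); m2&=((Hh<8)|(Hh>172))&(S>120)
p=P[m2]; (cx,cy),wh,an=cv2.minAreaRect((p[:,:2]*1e3).astype(np.float32)); print("pen",cx,cy,wh,an,np.percentile(p[:,2],[2,50,98]).round(4),cv2.fitLine((p[:,:2]).astype(np.float32),cv2.DIST_L2,0,.01,.01).ravel())
E
```

```text
[0.39  0.058 0.321] R 0.0154
[0.39  0.064 0.331] R 0.0176
[0.389 0.07  0.344] R 0.018
[0.388 0.075 0.359] R 0.0167
[0.386 0.079 0.374] R 0.0153
[0.384 0.085 0.388] R 0.0141
[0.386 0.093 0.401] R 0.0091
[0.388 0.099 0.414] R 0.0072
[0.391 0.103 0.426] R 0.0063
0.49 0.205 q1 0.327 [(388, 'gap lat mm', 33, 'h', -87), (389, 'gap lat mm', 25, 'h', -78), (390, 'gap lat mm', 19, 'h', -66), (391, 'gap lat mm', 15, 'h', -54), (390, 'gap lat mm', 11, 'h', -42), (391, 'gap lat mm', 7, 'h', -30), (395, 'gap lat mm', 5, 'h', -16), (399, 'gap lat mm', 1, 'h', -3), (403, 'gap lat mm', 0, 'h', 8)]
0.46 0.197 q1 0.331 [(387, 'gap lat mm', 34, 'h', -73), (389, 'gap lat mm', 26, 'h', -64), (390, 'gap lat mm', 20, 'h', -52), (390, 'gap lat mm', 16, 'h', -40), (390, 'gap lat mm', 13, 'h', -28), (391, 'gap lat mm', 8, 'h', -16), (395, 'gap lat mm', 6, 'h', -3), (399, 'gap lat mm', 3, 'h', 9), (403, 'gap lat mm', 1, 'h', 21)]
0.482 0.207 q1 0.336 [(387, 'gap lat mm', 36, 'h', -85), (389, 'gap lat mm', 28, 'h', -75), (390, 'gap lat mm', 22, 'h', -63), (390, 'gap lat mm', 18, 'h', -51), (390, 'gap lat mm', 1
[... 614 characters left out ...]
ap lat mm', 41, 'h', -59), (386, 'gap lat mm', 38, 'h', -46), (387, 'gap lat mm', 33, 'h', -34), (392, 'gap lat mm', 31, 'h', -20), (396, 'gap lat mm', 28, 'h', -7), (401, 'gap lat mm', 26, 'h', 4)]
0.48 0.26 q1 0.429 [(378, 'gap lat mm', 72, 'h', -99), (381, 'gap lat mm', 64, 'h', -89), (382, 'gap lat mm', 58, 'h', -77), (383, 'gap lat mm', 54, 'h', -64), (383, 'gap lat mm', 51, 'h', -51), (384, 'gap lat mm', 46, 'h', -39), (389, 'gap lat mm', 45, 'h', -25), (394, 'gap lat mm', 41, 'h', -12), (398, 'gap lat mm', 40, 'h', 0)]
pen 544.0953979492188 422.8572082519531 (130.03330993652344, 19.510330200195312) 60.669063568115234 [0.001  0.0142 0.0185] [0.48905462 0.8722532  0.5430224  0.41578406]
```

A left-offset push with the right finger on the knob's back-left clears the lamp by a few mm, so no grasp is needed. I'll go to the pre-contact pose (tool at about (0.415, 0.207, 0.055)).

>>> apply_moves(plan=[-14,-15,11,0,-14,-15,11,0,-14,-15,11,0,-14,-15,11,0,0,0,0,0], hand=1)

```text
time_s: 2.85
ee_pos: [0.414, 0.2223, 0.0563]
eef_rot: [-3.141, -0.0, 3.14]
force: [-0.5, -0.1, -0.3]
grip_width: 0.0936
grip_force: 0.0
```

```bash
python3 - <<'E'
from h import *
o=monitor.get_obs(); print(o["ee_pos"].round(4),o["eef_rot"].round(3),o["qpos"].round(3),o["tau"].round(2),o["force"].round(2))
c=camera("scene"); P,ok=pts(c)
H,S,V=cv2.split(cv2.cvtColor(c["image"],cv2.COLOR_RGB2HSV))
blobs(c,(H>=6)&(H<=18)&(S>150)&(V>120),P,ok)
m=ok&(P[...,2]>.05)&(P[...,2]<.11)&(P[...,0]>.36)&(P[...,0]<.48)&(P[...,1]>.12)&(P[...,1]<.26)&(S<90)
q=P[m]; print("finger",len(q),np.percentile(q,[2,50,98],axis=0).round(3) if len(q) else 0)
im=c["image"]; cv2.imwrite("pics/c4.png",cv2.resize(im[0:240,120:370],None,fx=2.5,fy=2.5,interpolation=cv2.INTER_CUBIC)[...,::-1])
E
```

```text
[0.414  0.2223 0.0563] [-3.141 -0.     3.14 ] [ 0.415  0.316  1.887 -0.     0.939 -1.154] [ -1.96 -45.34 -28.2   -0.09  -0.38  -0.75] [-0.52 -0.07 -0.35]
[234. 193.] 219 med [0.443 0.137 0.068] top [0.444 0.144 0.082] ext [0.021 0.022 0.006]
[364. 197.] 237 med [0.674 0.058 0.013] top [0.692 0.082 0.018] ext [0.076 0.071 0.006]
[289. 254.] 270 med [ 0.448 -0.06   0.069] top [ 0.451 -0.054  0.081] ext [0.019 0.022 0.006]
finger 259 [[0.404 0.161 0.06 ]
 [0.413 0.164 0.087]
 [0.424 0.173 0.109]]
```

View pics/c4.png

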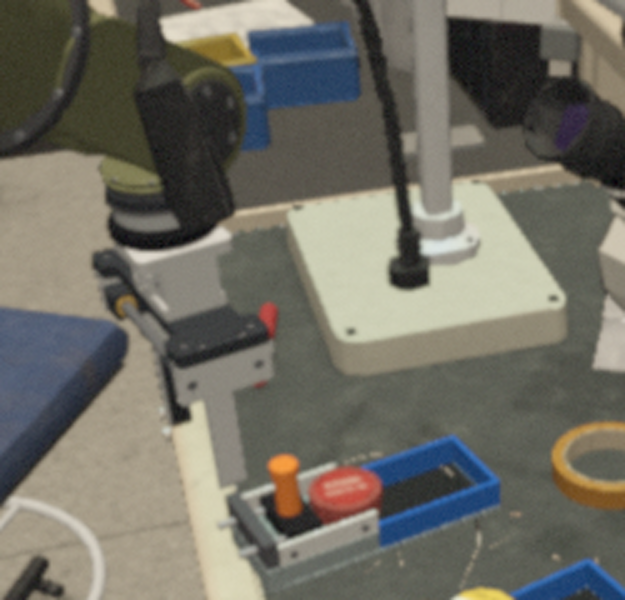

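The crop shows the right finger at (228,450), just behind and left of the knob at (285,485). The lamp head at (185,130) hangs in front of (to the right of) the arm, not touching it. I'll shift right 17 mm and begin the push.

>>> apply_moves(plan=[0,-9,2,0,0,-8,1,0,0,0,0,0,-8,0,0,0,-8,0,0,0,-8,0,0,0,-8,0,0,0,0,0,0,0])

```text
time_s: 3.7
ee_pos: [0.4461, 0.206, 0.0533]
eef_rot: [3.141, -0.001, 3.14]
force: [-4.2, 2.3, 3.0]
grip_width: 0.094
grip_force: 2.3
```

```bash
cat > st.py <<'E'
from h import *
o=monitor.get_obs(); print(o["time_s"],o["ee_pos"].round(4),o["eef_rot"].round(3),o["qpos"].round(3),o["tau"].round(2),o["force"].round(2))
c=camera("scene"); P,ok=pts(c)
H,S,V=cv2.split(cv2.cvtColor(c["image"],cv2.COLOR_RGB2HSV))
blobs(c,(H>=6)&(H<=18)&(S>150)&(V>120),P,ok)
print("red");blobs(c,((H<5)|(H>172))&(S>130)&(V>80)&(P[...,1]>.08)&(P[...,1]<.2),P,ok)
E
python3 st.py
```

```text
3.7 [0.4461 0.206  0.0533] [ 3.141e+00 -1.000e-03  3.140e+00] [ 0.358  0.362  1.831  0.     0.949 -1.212] [ -1.83 -48.41 -29.93  -0.66  -0.65  -0.33] [-4.19  2.31  3.01]
[243. 190.] 210 med [0.462 0.137 0.067] top [0.464 0.142 0.082] ext [0.018 0.02  0.006]
[364. 196.] 228 med [0.676 0.057 0.013] top [0.691 0.081 0.018] ext [0.075 0.068 0.007]
[289. 254.] 270 med [ 0.448 -0.06   0.069] top [ 0.451 -0.055  0.081] ext [0.02  0.021 0.005]
red
[267. 197.] 272 med [0.503 0.13  0.04 ] top [0.496 0.135 0.049] ext [0.017 0.041 0.008]
```

>>> apply_moves(plan=[-6,0,0,0,-6,0,0,0,-6,0,0,0,-4,0,0,0,0,0,0,0])

```text
time_s: 4.25
ee_pos: [0.4672, 0.2058, 0.0533]
eef_rot: [-3.141, -0.001, 3.141]
force: [-6.1, 1.0, 2.4]
grip_width: 0.0937
grip_force: 2.7
```

```bash
python3 st.py
```

```text
4.25 [0.4672 0.2058 0.0533] [-3.141e+00 -1.000e-03  3.141e+00] [ 0.343  0.399  1.777  0.     0.967 -1.227] [ -1.57 -51.14 -30.89  -0.64  -1.13  -0.37] [-6.1   1.04  2.43]
[254. 187.] 209 med [0.483 0.137 0.067] top [0.485 0.141 0.081] ext [0.02  0.021 0.006]
[364. 197.] 225 med [0.677 0.057 0.012] top [0.691 0.079 0.018] ext [0.075 0.067 0.007]
[289. 254.] 272 med [ 0.448 -0.06   0.069] top [ 0.45  -0.055  0.081] ext [0.02  0.02  0.005]
[593. 340.] 30 med [ 0.682 -0.449  0.1  ] top [ 0.684 -0.448  0.099] ext [0.021 0.015 0.004]
red
[274. 195.] 312 med [0.516 0.127 0.038] top [0.511 0.138 0.048] ext [0.02  0.034 0.009]
```

>>> apply_moves(plan=[-4,0,0,0,-4,0,0,0,-3,0,0,0,-2,0,0,0,0,0,0,0])

```text
time_s: 4.8
ee_pos: [0.4799, 0.2058, 0.0532]
eef_rot: [-3.141, -0.002, 3.141]
force: [-6.1, 0.7, 3.8]
grip_width: 0.0941
grip_force: 3.0
```

```bash
python3 st.py
```

```text
4.8 [0.4799 0.2058 0.0532] [-3.141e+00 -2.000e-03  3.141e+00] [ 0.335  0.421  1.744  0.     0.978 -1.235] [ -1.52 -52.94 -31.35  -0.69  -1.35  -0.39] [-6.12  0.68  3.75]
[260. 185.] 208 med [0.495 0.137 0.068] top [0.497 0.141 0.081] ext [0.019 0.019 0.005]
[364. 197.] 229 med [0.676 0.058 0.013] top [0.691 0.079 0.018] ext [0.073 0.066 0.007]
[289. 254.] 272 med [ 0.448 -0.06   0.069] top [ 0.45  -0.055  0.082] ext [0.02  0.02  0.006]
[593. 340.] 31 med [ 0.683 -0.45   0.099] top [ 0.683 -0.448  0.1  ] ext [0.021 0.015 0.006]
red
[280. 193.] 321 med [0.529 0.127 0.038] top [0.525 0.137 0.048] ext [0.018 0.04  0.009]
```

>>> apply_moves(plan=[-3,0,0,0,-2,0,0,0,0,0,0,0])

```text
time_s: 5.15
ee_pos: [0.4848, 0.2058, 0.0532]
eef_rot: [-3.141, -0.002, 3.141]
force: [-6.9, 1.6, 3.1]
grip_width: 0.0939
grip_force: 3.1
```

```bash
python3 st.py; python3 - <<'E'
from h import *
c=camera("scene");P,ok=pts(c);H,S,V=cv2.split(cv2.cvtColor(c["image"],cv2.COLOR_RGB2HSV))
q=P[ok&((H<5)|(H>172))&(S>130)&(P[...,1]>.08)&(P[...,1]<.2)&(P[...,0]<.65)]
for x in np.arange(.48,.62,.01):
    k=abs(q[:,0]-x)<.005
    if k.sum()>3: print(x.round(2),k.sum(),np.percentile(q[k][:,2],[5,50,95]).round(3))
E
```

```text
5.15 [0.4848 0.2058 0.0532] [-3.141e+00 -2.000e-03  3.141e+00] [ 0.332  0.43   1.731  0.     0.983 -1.238] [ -1.56 -53.62 -31.6   -0.72  -1.42  -0.41] [-6.85  1.61  3.15]
[262. 184.] 213 med [0.5   0.137 0.068] top [0.501 0.142 0.082] ext [0.019 0.02  0.007]
[364. 197.] 231 med [0.676 0.058 0.013] top [0.692 0.077 0.017] ext [0.075 0.061 0.006]
[289. 254.] 271 med [ 0.448 -0.06   0.07 ] top [ 0.45  -0.055  0.081] ext [0.021 0.022 0.006]
[593. 340.] 30 med [ 0.682 -0.45   0.099] top [ 0.683 -0.448  0.1  ] ext [0.022 0.015 0.006]
red
[282. 193.] 310 med [0.533 0.126 0.038] top [0.53  0.137 0.048] ext [0.017 0.038 0.008]
0.52 71 [0.03 0.04 0.05]
0.53 103 [0.027 0.041 0.051]
0.54 62 [0.029 0.039 0.045]
0.55 41 [0.029 0.033 0.037]
0.56 26 [0.022 0.027 0.03 ]
0.57 8 [0.019 0.021 0.022]
```

>>> apply_moves(plan=[-2,0,0,0,-1,0,0,0,0,0,0,0])

```text
time_s: 5.55
ee_pos: [0.4877, 0.2058, 0.0531]
eef_rot: [-3.141, -0.002, 3.141]
force: [-6.7, -0.1, 3.6]
grip_width: 0.0941
grip_force: 3.1
```

```bash
python3 st.py
```

```text
5.55 [0.4877 0.2058 0.0531] [-3.141e+00 -2.000e-03  3.141e+00] [ 0.33   0.435  1.723  0.     0.985 -1.24 ] [ -1.46 -54.   -31.68  -0.7   -1.52  -0.42] [-6.67 -0.12  3.6 ]
[263. 183.] 210 med [0.502 0.136 0.068] top [0.504 0.143 0.082] ext [0.019 0.023 0.007]
[364. 196.] 235 med [0.676 0.058 0.013] top [0.691 0.08  0.018] ext [0.077 0.067 0.008]
[289. 254.] 270 med [ 0.448 -0.06   0.07 ] top [ 0.451 -0.055  0.082] ext [0.02  0.02  0.006]
red
[284. 192.] 312 med [0.536 0.127 0.038] top [0.532 0.137 0.048] ext [0.018 0.038 0.009]
```

>>> apply_moves(plan=[0,45,0,0,0,35,0,0,0,0,0,0,0,0,0,0,0,0,0,0])

```text
time_s: 6.1
ee_pos: [0.4886, 0.285, 0.0533]
eef_rot: [-3.141, -0.0, 3.14]
force: [-0.9, 0.2, 0.1]
grip_width: 0.094
grip_force: 0.0
```

```bash
python3 st.py; python3 - <<'E'
from h import *
c=camera("scene");P,ok=pts(c);H,S,V=cv2.split(cv2.cvtColor(c["image"],cv2.COLOR_RGB2HSV))
q=P[ok&((H<5)|(H>172))&(S>130)&(P[...,1]>.08)&(P[...,1]<.2)&(P[...,0]<.65)]
for x in np.arange(.48,.62,.01):
    k=abs(q[:,0]-x)<.005
    if k.sum()>3: print(x.round(2),k.sum(),np.percentile(q[k][:,2],[5,50,95]).round(3))
E
```

```text
6.1 [0.4886 0.285  0.0533] [-3.141 -0.     3.14 ] [ 0.463  0.503  1.618 -0.     1.021 -1.106] [ 9.400e-01 -5.883e+01 -3.018e+01  3.000e-02  6.000e-02  1.000e-02] [-0.92  0.24  0.08]
[234. 193.] 218 med [0.443 0.138 0.068] top [0.445 0.142 0.082] ext [0.019 0.022 0.006]
[364. 196.] 243 med [0.676 0.058 0.013] top [0.691 0.083 0.018] ext [0.075 0.072 0.007]
[289. 254.] 271 med [ 0.448 -0.06   0.07 ] top [ 0.451 -0.054  0.082] ext [0.02  0.021 0.006]
[592. 340.] 31 med [ 0.681 -0.449  0.099] top [ 0.684 -0.448  0.1  ] ext [0.023 0.014 0.006]
red
[278. 197.] 200 med [0.529 0.133 0.024] top [0.532 0.141 0.026] ext [0.053 0.047 0.006]
0.51 33 [0.02  0.024 0.027]
0.52 50 [0.023 0.024 0.026]
0.53 39 [0.022 0.024 0.026]
0.54 37 [0.023 0.024 0.027]
0.55 43 [0.022 0.024 0.026]
0.56 7 [0.021 0.024 0.025]
```

The slide is home (knob back at x 0.445). The tin is flat with its top at z 0.024, about 3 mm behind the dispenser's origin and inside the limit. The arm touches nothing.

```bash
python3 -c "
from station import ctrl
print(ctrl.hand_in())"
```

```text
the job is handed in; nothing more can be done
None
```

The flux tin lies flat in its catch tray, its slide snapped back home when I let go at the end stop, the reel's slide was left alone, and the job is handed in; hand-in returned no verdict.

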